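# Hang the parts tote and hold the spring clip open over its price card

## Task

Set up the sale display: hang the red parts tote by its wooden handle on the yellow hook and let go of it, so that it hangs freely and level. Then take the orange-tipped spring clip off its rack by squeezing its handles, and hold it squeezed with its jaws gaping at least 15 mm, one on each side of the upright blue price card, the jaw tips reaching 10 mm or more below the card's top edge and nothing but the gripper touching the clip, ready for a helper to slip a price tag in. Finish while still holding the clip open there, and leave the toy cars, jar, spray can, tape roll and wrench where they are.

Things in the scene. Friction and masses are not known exactly. Their poses are not given: they have to be found in the camera images.
- tote: Red open-topped metal parts tote, 80 (x) x 90 (y) x 55 mm high, 0.17 to 0.35 kg, loose. Origin: centre of its underside, z up. Over it stands a fixed handle: a pale wooden board 12 (x) x 90 (y) x 32 mm high on two 8 mm steel uprights at its y ends; board underside at 93 mm, top at 125 mm. The opening under the board, through along x, is 74 mm wide and 38 mm high.
- tote_grip (a point): Centre of the tote's wooden handle board, 109 mm above the tote's underside. Grip the board's two x faces from above by the upper 20 mm, so that the fingertips stay above its lower edge.
- tote_under (a point): Middle of the underside of the wooden handle board (93 mm above the tote's underside): this rests on the hook.
- hook_stand: Fixed yellow hook stand. Origin on the table below the hook's seat, z up. A 16 mm square post, 250 mm high, stands 83 mm behind it (+x). From its top a flat strap, 18 mm wide (y) and 6 mm thick, top face at 250 mm, runs to -x and ends at x = -41 mm in a lip 6 mm thick, rising 10 mm above the strap; nothing else rises above it. Foot 115 x 110 x 12 mm, from x = -10 to 105 mm.
- hook_seat (a point): Seat of the hook: middle of the strap's top face, 250 mm above the table, 35 mm behind the lip's inner face, 75 mm in front of the post. Axes as hook_stand. The handle board rests here with its length across the strap (along y): the strap passes under the board as the tote comes in along +x, then the tote is lowered.
- rack: Fixed clip rack: dark wooden block 70 (x) x 100 (y) x 20 mm with an upright aluminium fin 4 mm thick (x), 90 mm long (y), top edge 55 mm above the table. Origin: centre of its underside. At the start the clip bites the top edge of the fin.
- clip: Spring clip like a clothes peg, 26 mm wide (y), 98 mm tall, 0.085 kg. Origin: its pivot (tube of radius 6 mm), 79 mm above the table at the start, handles up (+z), jaws down. Each handle ends in an orange cylinder (radius 6 mm, along y) 50 mm above the pivot, 24 mm to +x or -x: 60 mm over the outside. The frame belongs to the +x half, so it leans by half the spread when squeezed.
- clip_jaw (a joint): Spread of the clip, rad: -0.09 shut, 0 jaws parallel and 4 mm apart (biting the rack, at the start), 0.6 the stop. Gap at the tips about 4 mm + 42 mm x joint. Squeeze the orange handle ends together along x from above: 47 mm over the outside is joint 0.25, 35 mm is 0.5, 30 mm is 0.6. The spring pushes each handle with 4 N at rest, 10 N at 0.5; let go, it snaps shut.
- tip_a (a point): Lower inner edge of the jaw on the clip's +x half, middle of its width, 42 mm below the pivot. The jaw pads are orange, 12 mm high; a board edge can go 34 mm deep between the jaws before it meets the pivot.
- tip_b (a point): Lower inner edge of the jaw on the clip's -x half, middle of its width, 42 mm below the pivot.
- card: Fixed price card: a stiff blue board 4 mm thick (x), 100 mm wide (y), with a white and a red band, upright in a wooden foot 60 (x) x 110 (y) x 16 mm. Origin: centre of the foot's underside, z up. Top edge 150 mm above the table, running along y.
- card_top (a point): Middle of the card's top edge, 150 mm above the table. x is normal to the card, y along its edge, z up.
- blue_car: Blue toy car 70 x 30 x 25 mm, loose bystander; origin under its centre.
- green_car: Green toy car 70 x 30 x 25 mm, loose bystander; origin under its centre.
- screw_jar: Amber jar with yellow cap, 60 mm across, 85 mm high, bystander; origin under its centre.
- spray_can: Spray can 54 mm across, 150 mm high, bystander; origin under its centre.
- tape_roll: Paper tape roll lying flat, 90 mm across, 25 mm high, bystander; origin under its centre.
- wrench: Steel wrench lying flat, bystander; origin under its middle.
There are look-alikes about, which are no part of the job. Leave any green look-alike of the rack alone.

How it is judged:
On the way, in this order (a step that is already met when the one before it is completed fails the run):
1. the tote hangs on the hook by its handle, released, level and still (contact force between tote and hook_stand above 0.8 N and contact force between tote and the fingers below 0.1 N and angle between tote's own z axis and vertical below 0.3 rad and height (world z) of tote above 0.13 m and horizontal distance between tote_under and hook_seat below 0.05 m and linear speed of tote below 0.06 m/s), for 0.3 s.
2. the clip is squeezed open and lifted off its rack (value of joint clip_jaw above 0.15 rad and height (world z) of clip above 0.115 m and contact force between clip and the fingers above 1 N and contact force between clip and rack below 0.05 N), for 0.2 s.
At the end, for the whole second after the job is handed in: Tote hangs released on the hook (within 50 mm of its seat, tilt under 0.3 rad, above 130 mm, still). Gripper holds the clip spread over 0.26 rad (15 mm), a jaw tip either side of the card, 8 mm or more below its edge, touching neither card, rack, stand nor tote (all of step 1 and ((x of tip_a in the frame of card_top above 0.003 m and x of tip_b in the frame of card_top below -0.003 m) or (x of tip_a in the frame of card_top below -0.003 m and x of tip_b in the frame of card_top above 0.003 m)) and z of each of tip_a, tip_b in the frame of card_top below -0.008 m and y of tip_a in the frame of card_top between -0.05 and 0.05 m and y of tip_b in the frame of card_top between -0.05 and 0.05 m and value of joint clip_jaw above 0.26 rad and contact force between clip and the fingers above 2 N and contact force between clip and card below 0.2 N and contact force between clip and rack below 0.2 N and contact force between clip and hook_stand below 0.2 N and contact force between clip and tote below 0.2 N); the arm keeps its last pose, push and grip.
It fails at once if a toy car, the jar, the spray can, the tape roll or the wrench is moved by more than 30 mm (distance of any of blue_car, green_car, screw_jar, spray_can, tape_roll, wrench from where it was at the start of the episode above 0.03 m).
It also fails if it takes over 61 s, if anything falls off the work surface, if the arm or the gripper's body presses on something with over 40 N, if the wrist force passes 120 N, or if a joint passes its speed limit or range.

## Robot

A 6-joint arm with a two-finger parallel gripper is mounted at the origin on the work surface. World frame = base frame: x ahead of the robot, y to its left, z up, the work surface at z = 0. Lengths are in m, angles in rad, forces in N, time in s.
With the tool pointing down it reaches from about 0.375 to 0.925 m from the base axis. Payload 5.7 kg.
Tool frame: the origin (TCP) lies midway between the tips of the shut fingers; the grasp point (between the pads) lies 19 mm behind it; z points along the fingers, y is the line along which they close (so a half turn about z gives the same grasp; the last joint's range is limited). The gripper opens to 88 mm and grips with 3 to 60 N. Pads are 20 mm wide; open, the fingers measure 115 mm over their backs; the gripper's body (75 mm by 178 mm) begins 61 mm behind the grasp point.
Start: joints at [1.025, 0.359, 1.51, -0, 1.272, -0.115], TCP at [0.251, 0.545, 0.198] pointing down, gripper open.
Joint ranges: [-2.97, 2.97], [-1.01, 2.36], [0.21, 2.38], [-0.96, 4.11], [0.2, 2.71], [-2.98, 2.98]. Speed limits (rad/s): [2.39, 2.39, 3.14, 3.14, 3.14, 3.14].

## Interface

Orientations are given as a unit quaternion [x, y, z, w].
In Python, from bench import move_ptp, servo_line, goto_joints, move_gripper, sleep, inverse_kinematics, capture, PlanningError, close_job, spot_in, silhouettes, current_clock, current_joint_pos, current_qvel, current_joint_torque, current_position, current_orientation, current_force, current_torque, current_finger_gap, current_grip_force gives the robot as it stands. Calls block until the motion is done:
- move_ptp(position, orientation): joint-space move of the TCP to a pose.
- servo_line(position, orientation=None, rate=0.15, contact_N=None): straight line of the TCP; orientation=None keeps the orientation; rate is the mean speed in m/s. With contact_N (N) it stops when the force on the tool has changed by that much, and returns True; else False.
- goto_joints(angles): joint-space move.
- move_gripper(opening): finger opening in m; the grip force is fixed at half the most; returns when the fingers have stopped.
- sleep(seconds).
- inverse_kinematics(position, orientation): joint angles nearest the present ones, or None.
- capture(name): name is "side" or "top"; returns a dict with "image" (384x512x3 uint8, blue, green, red), "range_z" (384x512 float32, m along the optical axis (not along the pixel's ray), 0 where there is no reading), "intrinsics" (3x3 intrinsics, pixels), "k1" (the pictures are not rectified: a ray, as slopes to the right and down, at radius r is drawn at 1 + k1 r^2 times it, then the intrinsics apply), "R" (3x3) and "t" (3): a world point X has camera coordinates R X + t. Camera axes: x right, y down, z forward; pixel columns grow to the right and rows downward; lengths in m; the calibration is good to about 2 mm. A picture is of the moment at which its call begins.
A pose or a line that the arm cannot do raises PlanningError and nothing moves.
- close_job(): hands the job in; it is judged then, once.
Trained networks look in the newest picture that a camera, given by its name, has taken for a name from the list of things; names that differ only in an ending like _2 or _b are one class to them, and where a whole thing is asked for, a point or a joint stands for the part that bears it (a point fixed in the world has none). Each returns a list of dicts, best first, with "conf" (0 to 1); they miss things now and then, are a little off and sometimes report something else, mostly with a low value. They report only what shows in the picture. A call takes as long as a camera call. They do not tell look-alikes from the thing itself.
- spot_in(camera, query): "xy" ([column, row] in pixels, amid what is visible of it).
- silhouettes(camera, query): "region" (384x512 bool, what is visible of it) and "xy" ([column, row] in pixels, amid what is visible of it).
Readings, each from a call of its own:
- current_clock(): time.
- current_joint_pos(): joint angles.
- current_qvel(): joint speeds.
- current_joint_torque(): joint torques, N m.
- current_position(): TCP position.
- current_orientation(): TCP orientation.
- current_force(): force on the tool from outside, world axes, zero at the start.
- current_torque(): the same for the moment, N m.
- current_finger_gap(): finger opening in m.
- current_grip_force(): force on a finger pad.
Only numpy, scipy, OpenCV 4.12 (cv2) and the standard library are available. Lean on these libraries where they do the work, as an engineer would, in place of code of your own. Each camera call takes 0.05 s, during which the arm holds its last target. There are 200 camera calls.

## Working session

There is one attempt and no reset: what is moved stays moved. The work goes in short steps, each a Python script; the robot and the scene stay as the last script left them, time stands still between calls to the robot, and variables do not carry over. Pictures are saved under pics/ and viewed, at most 10 in all, crops included, and the job is handed in when it is done.

```bash
mkdir -p pics; ls
cat > h.py <<'E'
import numpy as np, cv2
from bench import *
def cloud(c):
    "world point per pixel (NaN where no reading)"
    z=c["range_z"]; K=np.array(c["intrinsics"]); h,w=z.shape
    u,v=np.meshgrid(np.arange(w),np.arange(h))
    p=cv2.undistortPoints(np.stack([u,v],-1).reshape(-1,1,2).astype(np.float64),K,np.array([c["k1"],0,0,0,0.])).reshape(h,w,2)
    P=np.dstack([p[...,0]*z,p[...,1]*z,z])
    W=(P-np.array(c["t"]))@np.array(c["R"])
    W[z<=0]=np.nan
    return W
E
python3 - <<'E'
from h import *
for n in("top","side"):
    c=capture(n); cv2.imwrite(f"pics/{n}0.png",c["image"]); np.savez(f"{n}0.npz",**c)
    print(n,np.round(-np.array(c["R"]).T@c["t"],3),np.round(c["R"],2).tolist(),c["k1"])
    W=cloud(c)
    for q in("tote","hook_stand","rack","clip","card","blue_car","green_car","screw_jar","spray_can","tape_roll","wrench"):
        for s in silhouettes(n,q)[:4]:
            if s["conf"]<.2: continue
            P=W[s["region"]]; P=P[~np.isnan(P[:,0])]
            print(q,round(s["conf"],2),np.round(s["xy"]).astype(int),len(P),np.round(np.percentile(P,[3,50,97],axis=0),3).tolist() if len(P) else '')
print(current_clock(),current_orientation())
E
```

```text
pics
top [0.336 0.015 1.265] [[-0.01, -1.0, 0.01], [-1.0, 0.01, -0.08], [0.08, -0.01, -1.0]] -0.005870694995571418
tote 0.87 [219 199] 676 [[0.387, 0.075, -0.0], [0.424, 0.121, 0.014], [0.467, 0.163, 0.127]]
hook_stand 0.83 [283 134] 1090 [[0.579, -0.16, 0.008], [0.647, -0.11, 0.014], [0.699, -0.062, 0.253]]
hook_stand 0.45 [152 188] 293 [[0.438, 0.322, 0.02], [0.463, 0.341, 0.083], [0.489, 0.371, 0.09]]
rack 0.73 [292 200] 411 [[0.383, -0.18, 0.014], [0.423, -0.141, 0.02], [0.464, -0.083, 0.056]]
rack 0.73 [362 266] 574 [[0.158, -0.431, 0.014], [0.202, -0.383, 0.021], [0.245, -0.339, 0.055]]
rack 0.3 [152 186] 333 [[0.438, 0.322, -0.0], [0.463, 0.344, 0.082], [0.494, 0.393, 0.09]]
clip 0.43 [285 200] 159 [[0.388, -0.13, 0.016], [0.415, -0.111, 0.108], [0.444, -0.094, 0.138]]
card 0.78 [213 138] 549 [[0.614, 0.096, 0.012], [0.64, 0.146, 0.021], [0.66, 0.196, 0.151]]
green_car 0.66 [252 198] 164 [[0.406, -0.012, -0.002], [0.438, 0.003, 0.017], [0.471, 0.017, 0.029]]
green_car 0.61 [152 188] 287 [[0.438, 0.322, 0.021], [0.463, 0.341, 0.083], [0.487, 0.371, 0.09]]
green_car 0.54 [289 20
[... 1700 characters left out ...]
118, 0.078], [0.411, -0.107, 0.136]]
green_car 0.5 [266 236] 185 [[0.403, -0.015, 0.002], [0.431, -0.006, 0.016], [0.468, 0.013, 0.027]]
screw_jar 0.89 [199 174] 420 [[0.436, 0.32, 0.004], [0.454, 0.333, 0.056], [0.487, 0.371, 0.087]]
spray_can 0.84 [237 142] 526 [[0.651, 0.355, 0.006], [0.665, 0.367, 0.094], [0.699, 0.403, 0.151]]
spray_can 0.66 [290 243] 316 [[0.387, -0.129, -0.001], [0.411, -0.112, 0.091], [0.514, -0.044, 0.136]]
tape_roll 0.7 [402 283] 504 [[0.547, -0.426, 0.0], [0.582, -0.388, 0.019], [0.631, -0.344, 0.027]]
wrench 0.6 [373 314] 468 [[0.36, -0.408, -0.0], [0.438, -0.393, 0.006], [0.529, -0.371, 0.01]]
1.2 [ 2.13746975e-01  9.76889056e-01 -5.01202722e-05 -1.96477072e-05]
```

Run:
```python
from h import *
t=cv2.imread("pics/top0.png")[90:300,110:400]; s=cv2.imread("pics/side0.png")[100:310,170:440]
cv2.imwrite("pics/both.png",cv2.resize(np.vstack([cv2.resize(t,(400,290)),cv2.resize(s,(400,310))]),None,fx=1,fy=1))
cv2.imwrite("pics/side2.png",cv2.resize(s,(771,600),interpolation=cv2.INTER_CUBIC))
cv2.imwrite("pics/top2.png",cv2.resize(t,(800,580),interpolation=cv2.INTER_CUBIC))
```

```text
(no output)
```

View pics/side2.png

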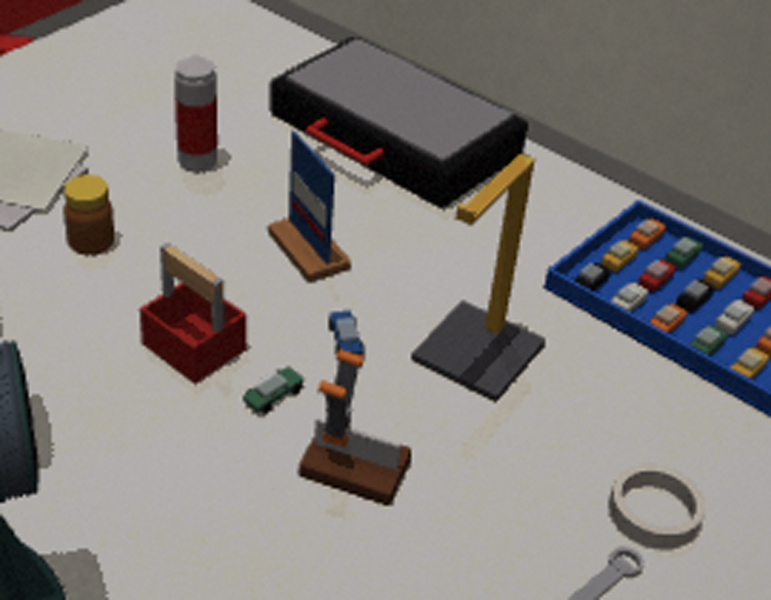

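View pics/top2.png

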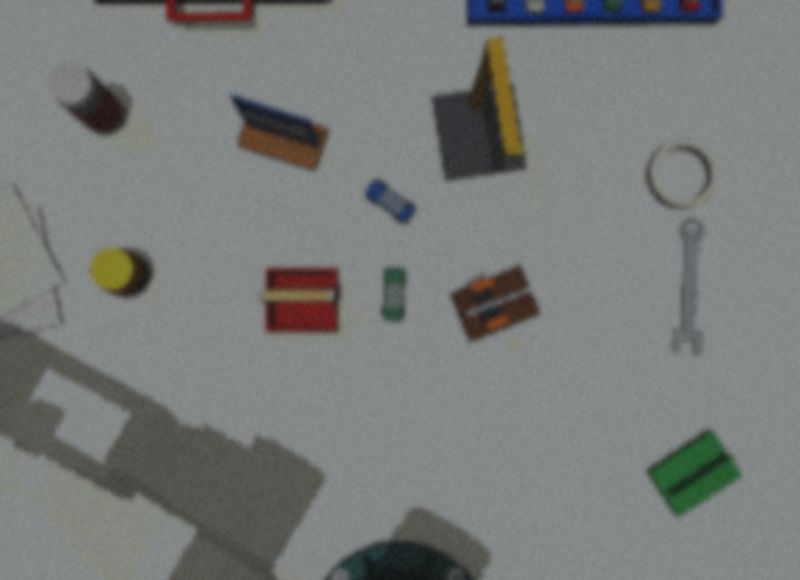

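The side view shows the tote at full-frame pixel (236,212), the yellow hook at (335,170), the blue card at (279,168) and the clip on the brown rack at (289,240). Things that could be mistaken for these:
- Green rack at top (362,266), side (314,373): a look-alike, ignored.
- Red case handle behind at side (290,150), and red clutter at top left: not the tote.
- Blue car at (293,216): not the card.

The tote is the one with the pale wooden board. The clip is the one with orange tips, biting the brown rack.

Run:
```python
from h import *
def fit(P,lab):
    c,(a,b),an=cv2.minAreaRect(P[:,:2].astype(np.float32))
    if a<b: an+=90
    print(lab,len(P),'med',np.round(np.median(P,0),3),'rect c',np.round(c,4),'size',np.round([a,b],3),'long axis deg',round((an+90)%180-90,1),'z98',np.round(np.percentile(P[:,2],98),4))
for n in("top","side"):
    c=dict(np.load(n+"0.npz")); W=cloud(c); im=c["image"].astype(int); B,G,R=im[...,0],im[...,1],im[...,2]
    def sel(lo,hi,extra=True):
        m=np.all((W>lo)&(W<hi),axis=2)&extra
        k=m; return W[k]
    print(n)
    fit(sel([.36,.05,.112],[.5,.19,.14]),'board')
    fit(sel([.36,.05,.045],[.5,.19,.062]),'toterim')
    fit(sel([.5,-.2,.235],[.72,0,.27]),'strap')
    fit(sel([.5,-.2,-.005+.01],[.72,-.03,.02]),'foot')
    fit(sel([.55,.07,.10],[.70,.23,.16]),'card')
    fit(sel([.55,.07,.138],[.70,.23,.16]),'cardtop')
    fit(sel([.55,.07,.010],[.70,.23,.022]),'cardfoot')
    fit(sel([.36,-.2,.012],[.49,-.06,.026]),'rackblock')
    fit(sel([.36,-.2,.045],[.49,-.06,.06]),'fin')
    o=(R>1.6*B+20)&(R>G*1.4)
    fit(sel([.36,-.16,.11],[.42-.005,-.06,.15],o),'orange -x')
    fit(sel([.415,-.16,.11],[.49,-.06,.15],o),'orange +x')
    fit(sel([.36,-.16,.12],[.49,-.06,.15]),'handles all')
    P=sel([.6,-.3,.03],[1.1,.4,.4]); P=P[P[:,0]>.72]; 
    if len(P): print('case',np.round(np.percentile(P,[2,50,98],axis=0),3).tolist())
print(np.round(W[150,280:300:5],3).tolist())
```

```text
top
board 108 med [0.429 0.119 0.125] rect c [0.4287 0.1192] size [0.086 0.01 ] long axis deg 89.5 z98 0.1301
toterim 121 med [0.453 0.129 0.054] rect c [0.4292 0.1204] size [0.088 0.078] long axis deg 89.4 z98 0.0599
strap 276 med [ 0.631 -0.117  0.25 ] rect c [ 0.6305 -0.1176] size [0.132 0.019] long axis deg 8.1 z98 0.2604
foot 798 med [ 0.64  -0.102  0.012] rect c [ 0.6085 -0.115 ] size [0.166 0.217] long axis deg -0.6 z98 0.0179
card 139 med [0.646 0.146 0.135] rect c [0.647  0.1469] size [0.099 0.006] long axis deg 71.9 z98 0.1542
cardtop 62 med [0.647 0.148 0.15 ] rect c [0.6472 0.147 ] size [0.099 0.005] long axis deg 71.9 z98 0.1554
cardfoot 277 med [0.634 0.143 0.016] rect c [0.6467 0.1471] size [0.111 0.06 ] long axis deg 72.3 z98 0.0212
rackblock 363 med [ 0.423 -0.141  0.02 ] rect c [ 0.4235 -0.1306] size [0.07 0.1 ] long axis deg -68.8 z98 0.025
fin 27 med [ 0.427 -0.137  0.054] rect c [ 0.42   -0.1322] size [0.019 0.087] long axis deg -74.8 z98 0.0583
orange -x 31 med [ 0.395 -0.12   0.133] rect c [ 0.3945 -0.1191] size [0.012 0.025] long axis deg -64.1 z98 0.139
orang
[... 1095 characters left out ...]
9] rect c [ 0.421  -0.1328] size [0.071 0.101] long axis deg -68.9 z98 0.0244
fin 109 med [ 0.423 -0.128  0.052] rect c [ 0.4233 -0.1307] size [0.021 0.089] long axis deg -61.2 z98 0.0592
orange -x 38 med [ 0.39  -0.123  0.133] rect c [ 0.3904 -0.1223] size [0.014 0.025] long axis deg -59.5 z98 0.1376
orange +x 37 med [ 0.434 -0.105  0.132] rect c [ 0.4362 -0.1038] size [0.011 0.024] long axis deg -66.5 z98 0.1374
handles all 90 med [ 0.43  -0.112  0.132] rect c [ 0.4131 -0.1126] size [0.061 0.027] long axis deg 21.5 z98 0.1374
case [[0.798, -0.255, 0.03], [0.889, 0.193, 0.062], [0.995, 0.382, 0.07]]
[[0.828, 0.302, -0.003], [0.792, 0.244, 0.043], [0.804, 0.23, 0.045], [0.831, 0.228, 0.032]]
```

```bash
cat >> h.py <<'E'
def down(deg):
    "tool down, closing line at yaw deg; of the two half turns the one with the smaller last joint"
    return [np.array([np.cos(f),np.sin(f),0,0]) for f in (np.radians(deg+90)/2,np.radians(deg+270)/2)]
def pick(p,deg):
    c=[(inverse_kinematics(p,q),q) for q in down(deg)]
    c=[(abs(j[5]),q) for j,q in c if j is not None]
    return min(c,key=lambda t:t[0])[1]
SEAT=np.array([.6045,-.1222]); U=np.array([np.cos(np.radians(8)),np.sin(np.radians(8))])
E
python3 - <<'E'
from h import *
T=[.4283,.1188]
q=pick([*T,.2],-.3)
move_ptp([*T,.21],q); servo_line([*T,.108],rate=.15)
move_gripper(0.0); print(current_finger_gap(),current_grip_force(),current_clock())
f0=np.array(current_force())
servo_line([*T,.285],rate=.2); print(np.array(current_force())-f0,current_finger_gap())
q=pick([*(SEAT-.12*U),.285],8)
p=SEAT-.12*U
servo_line([*p,.286],q,rate=.2); sleep(.3)
c=capture("side"); np.savez("s1.npz",**c); cv2.imwrite("pics/s1.png",cv2.resize(c["image"][80:280,200:440],(720,600)))
W=cloud(c); m=np.all((W>[.43,-.22,.2])&(W<[.54,-.05,.245]),axis=2); P=W[m]; print(len(P),np.percentile(P,[2,50,98],axis=0).round(3))
print(current_position(),current_clock())
E
```

```text
0.0001201222898658168 0.0 5.0667
[ 0.26504738 -1.18986672 -0.93016031] 0.0004477841681572359Traceback (most recent call last):
  File "<stdin>", line 12, in <module>
    return _quantile_unchecked(
        a, q, axis, out, overwrite_input, method, keepdims, weights)
    return _ureduce(a,
                    func=_quantile_ureduce_func,
    ...<5 lines>...
                    overwrite_input=overwrite_input,
                    method=method)
    r = func(a, **kwargs)
    result = _quantile(arr,
                       quantiles=q,
    ...<2 lines>...
                       out=out,
                       weights=wgt)
    slices_having_nans = np.isnan(arr[-1, ...])
                                  ~~~^^^^^^^^^
IndexError: index -1 is out of bounds for axis 0 with size 0
```

View pics/s1.png

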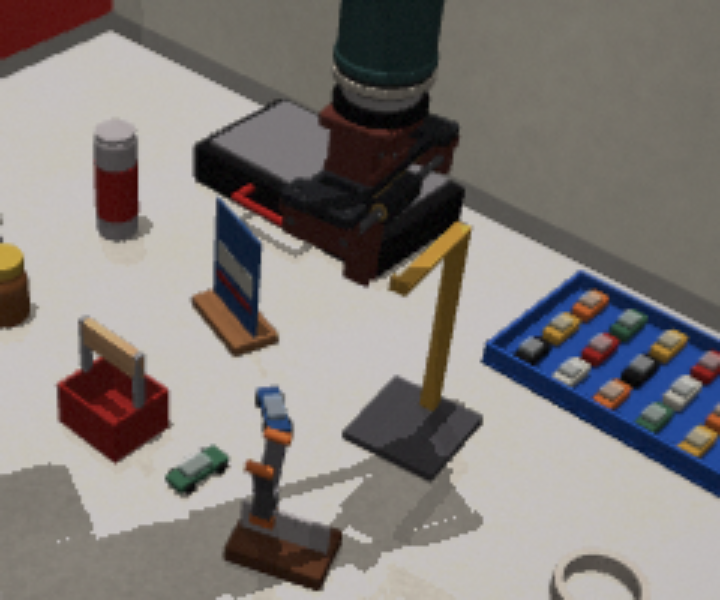

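The gripper is at the hook, but the tote is still on the table near crop pixel (112,395), so the grasp missed. I'll check where the tote is now and whether the tool pose reading agrees with the commanded one.

Run:
```python
from h import *
print(current_position(),current_orientation(),current_joint_pos(),current_clock(),current_finger_gap())
c=dict(np.load("s1.npz")); c0=dict(np.load("side0.npz"))
for k in (c0,c):
    W=cloud(k); P=W[np.all((W>[.36,.05,.105])&(W<[.5,.2,.14]),axis=2)]; print(len(P),np.percentile(P,[2,50,98],axis=0).round(3).tolist(),cv2.minAreaRect(P[:,:2].astype(np.float32)))
# fingers now
W=cloud(c); P=W[np.all((W>[.4,-.25,.25])&(W<[.55,0,.5]),axis=2)]; print(len(P),np.percentile(P,[.5,2,50,98],axis=0).round(3).tolist())
P=P[P[:,2]<.33]; print(len(P), P.mean(0).round(3), np.percentile(P,[2,98],axis=0).round(3).tolist() if len(P) else '')
```

```text
[ 0.48567543 -0.13853966  0.28610386] [6.55828898e-01 7.54909563e-01 3.89286493e-05 8.57264789e-05] [-4.14740241e-01  1.47395601e-01  1.58164284e+00  2.39107004e-05
  1.41236739e+00 -5.54980115e-01] 7.9167 0.0003125519745399403
172 [[0.42, 0.073, 0.106], [0.423, 0.114, 0.121], [0.434, 0.163, 0.126]] ((0.42792871594429016, 0.11898104846477509), (0.09365334361791611, 0.01746474765241146), 89.61869049072266)
167 [[0.42, 0.075, 0.106], [0.424, 0.115, 0.121], [0.433, 0.162, 0.127]] ((0.42619794607162476, 0.11850318312644958), (0.015864556655287743, 0.09165678173303604), 0.17056675255298615)
1852 [[0.4, -0.183, 0.315], [0.402, -0.181, 0.322], [0.452, -0.157, 0.433], [0.542, -0.119, 0.496]]
65 [ 0.481 -0.143  0.321] [[0.475, -0.152, 0.311], [0.497, -0.13, 0.33]]
```

Run:
```python
from h import *
c=dict(np.load("s1.npz"))
def proj(X,c): return cv2.projectPoints(np.array([X],float),cv2.Rodrigues(c["R"])[0],c["t"],c["intrinsics"],np.array([float(c["k1"]),0,0,0,0]))[0].ravel()
im=cv2.resize(c["image"][110:200,270:370],(800,720),interpolation=cv2.INTER_CUBIC)[:600]
for z,col in((.286,(0,0,255)),(.305,(0,255,0)),(.346,(255,0,0))):
    u=proj([.4857,-.1385,z],c); print(z,u); cv2.circle(im,tuple(int(v) for v in ((u[0]-270)*8,(u[1]-110)*8)),5,col,-1)
cv2.imwrite("pics/tip.png",im)
```

```text
0.286 [318.00208563 179.54568362]
0.305 [318.68592738 173.79521031]
0.346 [320.21110316 160.96347084]
```

View pics/tip.png

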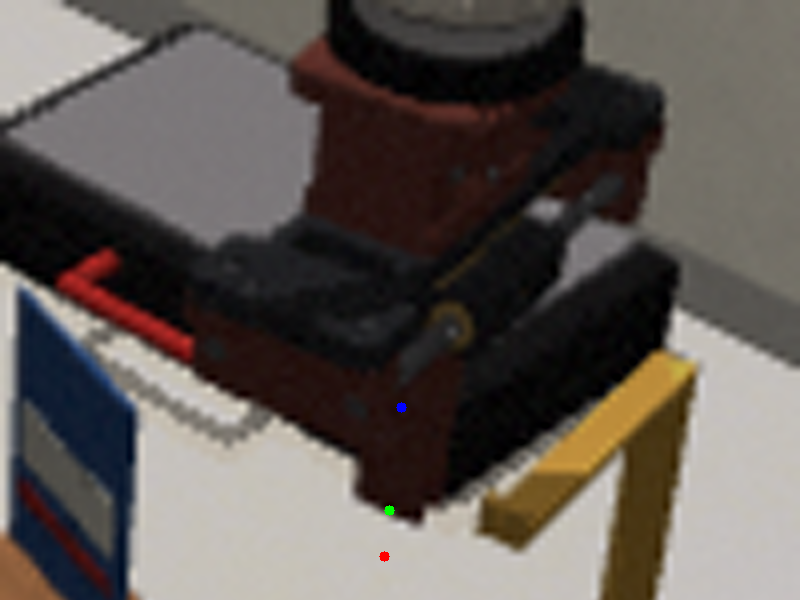

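The shut fingertips appear at crop (392,505), where a point at z≈0.305 projects. The TCP reading of 0.286 projects lower, so the real tips sit about 20 mm above the reported TCP. I'll touch the board top to measure this exactly.

Run:
```python
from h import *
T=[.4281,.1188]
q=pick([*T,.2],-.3)
move_ptp([*T,.15],q)
hit=servo_line([*T,.09],rate=.04,contact_N=3)
z=current_position()[2]; print(hit,current_position(),"tip above TCP by",.125-z,current_force(),current_clock())
servo_line([*T,.16],rate=.2)
```

```text
True [0.42783491 0.11880221 0.10095661] tip above TCP by 0.02404338689743926 [-0.83896452 -0.92351248  5.92365147] 10.175
```

Contact shows the tips are 23–24 mm above the reported TCP, so I'll use that offset from here.

```bash
echo 'OFF=.0235  # real fingertips lie this much above the reported TCP (touched the board)' >> h.py
python3 - <<'E'
from h import *
T=[.4281,.1188]; zg=.105-OFF
q=pick([*T,.2],-.3)
move_gripper(.085)
servo_line([*T,zg],q,rate=.15)
move_gripper(0.0); g=current_finger_gap(); print(g,current_grip_force(),current_clock())
f0=np.array(current_force())
if g>.008:
    servo_line([*T,zg+.178],rate=.2); print(np.array(current_force())-f0,current_finger_gap())
    p=SEAT-.12*U; q=pick([*p,zg+.178],8)
    servo_line([*p,zg+.178],q,rate=.2); sleep(.2)
    c=capture("side"); np.savez("s2.npz",**c); cv2.imwrite("pics/s2.png",cv2.resize(c["image"][80:280,200:440],(720,600)))
    print(current_finger_gap(),current_clock())
E
```

```text
0.01193596622042757 29.997557401657104 13.75
[ 0.37303234 -0.15189664 -3.15078309] 0.011841560393625567
0.011893730157514644 16.5083
```

View pics/s2.png

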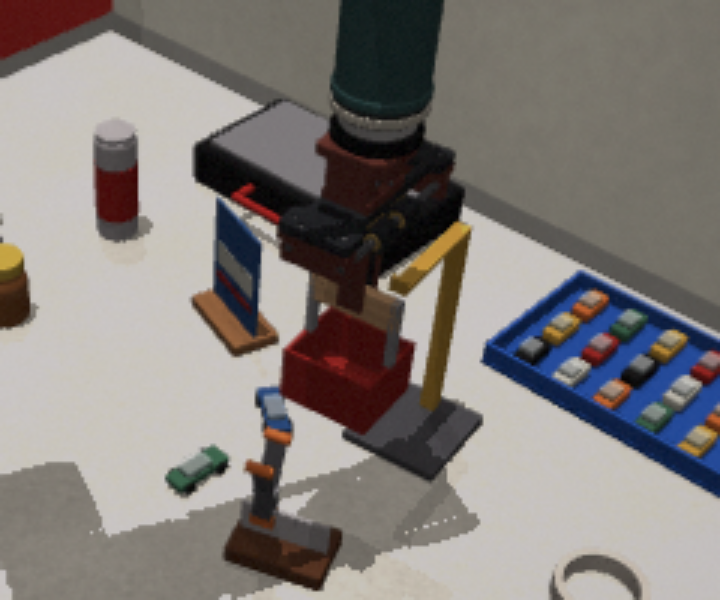

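The tote is held level in front of the hook at crop (350,350). I'll check its height, then insert it, lower it and release.

Run:
```python
from h import *
c=dict(np.load("s2.npz")); W=cloud(c); im=c["image"].astype(int)
red=(im[...,2]>2.5*im[...,1])&(im[...,2]>60)
P=W[np.all((W>[.4,-.25,.15])&(W<[.6,-.05,.30]),axis=2)&red]; rim=np.percentile(P[:,2],97); print("rim",rim,"bottom",np.percentile(P[:,2],2),len(P))
zc=.105-OFF+.178
assert abs(rim-.233)<.006
h=servo_line([*SEAT,zc],rate=.1,contact_N=8); print("insert hit",h,current_position(),current_clock())
if not h:
    f=np.array(current_force())
    h=servo_line([*SEAT,zc-.026],rate=.04,contact_N=2.5); print("seat hit",h,current_position(),np.array(current_force())-f,current_clock())
    c=capture("side"); cv2.imwrite("pics/s3.png",cv2.resize(c["image"][80:280,200:440],(720,600)))
```

```text
rim 0.2344537810407702 bottom 0.17966710194098706 357
insert hit False [ 0.60390261 -0.12225939  0.25953715] 17.8583
seat hit True [ 0.60419913 -0.12217932  0.23801121] [ 0.27084633 -0.23840153  8.00928576] 18.3917
```

View pics/s3.png

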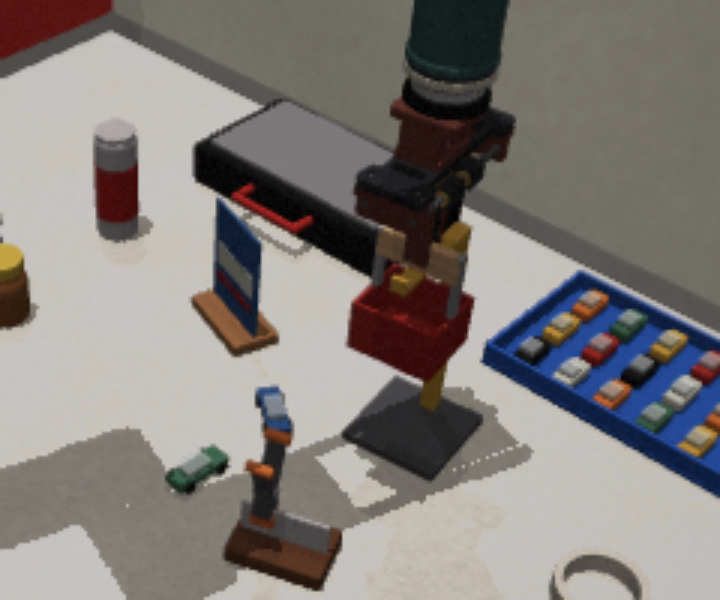

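The board sits across the strap behind the lip, at crop (420,255), and the tote is level. Next I release it, back off upward, check it, and go to the clip.

Run:
```python
from h import *
move_gripper(.034)
p=current_position(); servo_line([p[0],p[1],p[2]+.09],rate=.15); sleep(.4)
C=[.4145,-.1116]; q=pick([*C,.2],21.2)
move_ptp([*C,.2],q)
c=capture("side"); W=cloud(c); im=c["image"].astype(int)
red=(im[...,2]>2.5*im[...,1])&(im[...,2]>60)
P=W[np.all((W>[.5,-.25,.12])&(W<[.75,-.02,.30]),axis=2)&red]; print("tote",np.percentile(P,[3,50,97],axis=0).round(3).tolist(),len(P))
move_gripper(.085)
h=servo_line([*C,.115-OFF],rate=.12,contact_N=6); print(h,current_position(),current_clock())
cs=capture("side"); ct=capture("top"); cv2.imwrite("pics/c4.png",np.hstack([cv2.resize(cs["image"][190:290,240:340],(400,400)),cv2.resize(ct["image"][150:250,235:335],(400,400))]))
```

```text
tote [[0.56, -0.169, 0.159], [0.569, -0.121, 0.186], [0.642, -0.08, 0.212]] 645
False [ 0.41502385 -0.11184163  0.09196441] 23.075
```

View pics/c4.png

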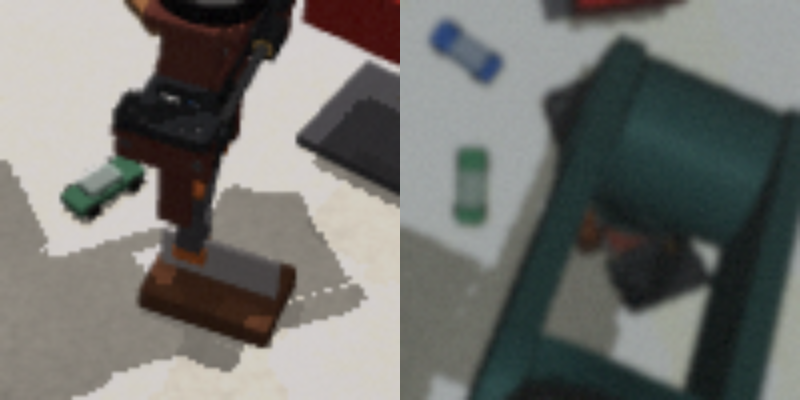

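The tote hangs on the hook (underside 0.158, level). The fingers straddle the clip at crop (185,190), with an orange end visible between them, so I'll squeeze and lift.

Run:
```python
from h import *
for g in(.055,.044,.034):
    move_gripper(g); print(g,current_finger_gap(),current_grip_force(),np.round(current_force(),1))
p=current_position()
servo_line([p[0],p[1],p[2]+.10],rate=.08); sleep(.4)
print(current_finger_gap(),current_grip_force(),current_clock())
q=pick([.5,0,.25],-18)
cs=capture("side"); np.savez("s5.npz",**cs); cv2.imwrite("pics/c5.png",cv2.resize(cs["image"][160:280,220:370],(750,600)))
```

```text
0.055 0.055385530800092495 4.849899262189865 [ 0.5  1.1 -0.6]
0.044 0.04452975881830463 7.076426669955254 [-0.1  0.1 -0.3]
0.034 0.034168266039513416 8.986216485500336 [-0.5 -0.2 -0.1]
0.03390806251596558 8.978045135736465 26.4417
```

View pics/c5.png

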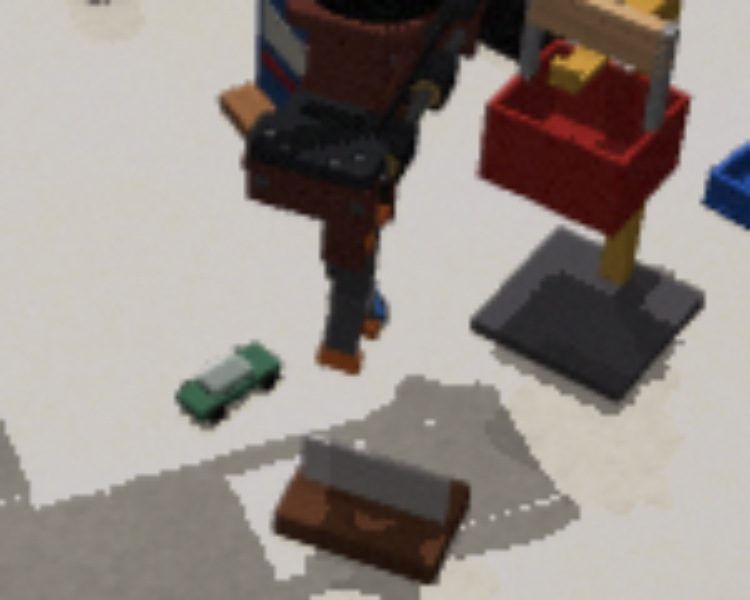

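The clip is held open clear of the rack, with jaws at crop (340,358) and (372,327). I'll measure the tip heights relative to the TCP and move over the card.

```bash
cat >> h.py <<'E'
CARD=np.array([.6468,.1463])
def jaws(c,lo,hi):
    W=cloud(c); im=c["image"].astype(int); B,G,R=im[...,0],im[...,1],im[...,2]
    m=np.all((W>lo)&(W<hi),axis=2)&(R>1.8*B+20)&(R>G*1.5)
    n,l,_,_=cv2.connectedComponentsWithStats(m.astype(np.uint8))
    for i in range(1,n):
        P=W[l==i]
        if len(P)>5: print(len(P),"min/med/max",np.percentile(P,[3,50,97],axis=0).round(4).tolist())
E
python3 - <<'E'
from h import *
c=dict(np.load("s5.npz")); p=np.array(current_position()); print(p)
jaws(c,p+[-.06,-.06,-.11],p+[.06,.06,.06])
servo_line([p[0],p[1],.27],rate=.2)
q=pick([*CARD,.27],-18); servo_line([*CARD,.27],q,rate=.2); sleep(.3)
p=np.array(current_position()); print(p,current_finger_gap(),current_clock())
for n in("side","top"):
    c=capture(n); print(n); jaws(c,p+[-.06,-.06,-.12],p+[.06,.06,.05])
    if n=="side": np.savez("s6.npz",**c); cv2.imwrite("pics/c6.png",cv2.resize(c["image"][100:220,220:370],(750,600)))
E
```

```text
[ 0.41448287 -0.11161836  0.19142168]
12 min/med/max [[0.4221, -0.1219, 0.2233], [0.4267, -0.1185, 0.2297], [0.4388, -0.1154, 0.2346]]
8 min/med/max [[0.4031, -0.1291, 0.2241], [0.4075, -0.1279, 0.2281], [0.4111, -0.1238, 0.2325]]
11 min/med/max [[0.4251, -0.1179, 0.1349], [0.4284, -0.1153, 0.1431], [0.4332, -0.1105, 0.1461]]
26 min/med/max [[0.3928, -0.1291, 0.1374], [0.399, -0.1199, 0.1402], [0.4042, -0.1096, 0.1452]]
[0.64669311 0.14603114 0.27021626] 0.034280408602053954 29.2167
side
31 min/med/max [[0.6495, 0.128, 0.2997], [0.6561, 0.137, 0.3075], [0.6628, 0.1531, 0.3124]]
14 min/med/max [[0.6283, 0.1366, 0.3014], [0.6324, 0.1386, 0.3063], [0.6386, 0.1443, 0.3121]]
19 min/med/max [[0.6552, 0.1297, 0.2131], [0.6595, 0.1364, 0.2211], [0.6632, 0.1499, 0.2249]]
19 min/med/max [[0.6262, 0.1358, 0.2127], [0.6305, 0.146, 0.22], [0.636, 0.1595, 0.2254]]
top
```

View pics/c6.png

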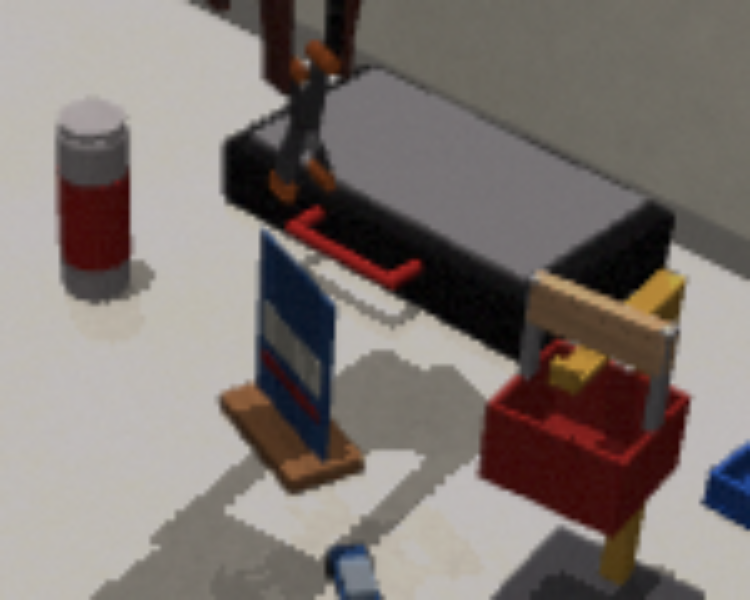

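Both jaws are open and centred over the card: pads are ±15 mm along the card normal, tips at z≈0.212. I'll lower by 80 mm so the tips sit 18 mm below the edge.

Run:
```python
from h import *
p=np.array(current_position()); f0=np.array(current_force())
h=servo_line([*CARD,.190],rate=.07,contact_N=3); sleep(.4)
p=np.array(current_position()); print(h,p,np.array(current_force())-f0,current_finger_gap(),current_grip_force(),current_clock())
c=capture("side"); jaws(c,p+[-.06,-.06,-.12],p+[.06,.06,.05]); np.savez("s7.npz",**c)
cv2.imwrite("pics/c7.png",cv2.resize(c["image"][110:200,240:350],(733,600)))
```

```text
False [0.64682638 0.14633408 0.19011977] [-0.48982353  0.74632989  0.53170445] 0.034174238611032005 8.962070792913437 31.0083
28 min/med/max [[0.65, 0.1287, 0.2223], [0.6541, 0.138, 0.2291], [0.6634, 0.1541, 0.2326]]
16 min/med/max [[0.6283, 0.1372, 0.2218], [0.6331, 0.1402, 0.2284], [0.6412, 0.1459, 0.2335]]
11 min/med/max [[0.6542, 0.1294, 0.1332], [0.6598, 0.1335, 0.1398], [0.6634, 0.1494, 0.1455]]
16 min/med/max [[0.6253, 0.1387, 0.135], [0.6287, 0.1457, 0.141], [0.6332, 0.1583, 0.1455]]
```

View pics/c7.png

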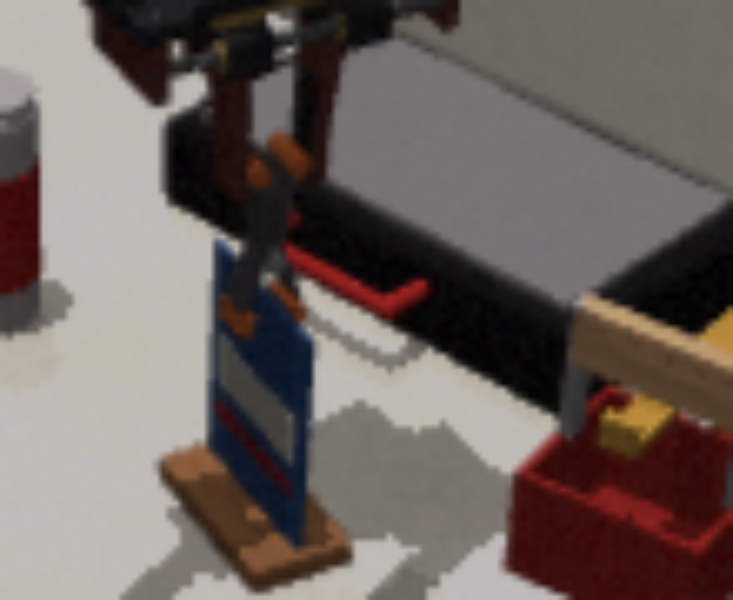

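One jaw is in front of the card at crop (240,315) and the other behind it at (288,298), with no contact. I'll lower 3 mm more for margin and hand in.

Run:
```python
from h import *
f0=np.array(current_force()); h=servo_line([*CARD,.187],rate=.03,contact_N=3); sleep(.6)
print(h,np.array(current_force())-f0,current_finger_gap(),current_grip_force(),current_clock())
print(close_job())
```

```text
False [1.08269727 1.03470611 0.45994013] 0.03392318046008358 8.955669701099396 31.9083
the job is handed in; nothing more can be done
None
```

I handed the job in at about 32 s: the tote hangs level and released on the yellow hook, and the gripper holds the clip open astride the blue card with its jaw tips about 18 mm below the top edge; no verdict was returned.

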